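Lock the medicine box with its gate bolt

TASK

Lock the white medicine box on the desk: with the fingertips push the square black knob along the long leg of its L-shaped slot until the bolt is fully home in the keep, then push it round the corner to the very end of the short leg. Only push the knob: do not pinch it between the fingers or pull it up, and leave the jar and the bottles standing where they are. Finish clear of everything.

Things in the scene. Friction and masses are not known exactly. Their poses are not given: they have to be found in the camera images.
- lockbox: White steel medicine box fixed to the desk, 200 (x) x 280 (y) x 75 mm high; origin at the centre of its underside, z up. Centred on its lid an aluminium gate plate, 90 (x) x 130 (y) mm, flat top 97 mm above the desk, has an L-shaped slot 18 to 20 mm wide: long leg 70 mm along the box's +y, then short leg 35 mm along -x. A steel keep, top 102 mm above the desk, stands at x 15, y 112 mm.
- slot_start (a point): Centre line of the slot at the open end of the long leg, at plate-top height (box x 15, y -40, z 97 mm): the knob's axis stands here when both joints read 0. Axes as the box's.
- slot_corner (a point): Where the knob's axis stands at the corner of the slot, plate-top height (box x 15, y 30, z 97 mm).
- slot_end (a point): Where the knob's axis stands when locked, at the end of the short leg, plate-top height (box x -20, y 30, z 97 mm).
- knob_top (a point): Centre of the knob's top, 37 mm above the plate. The knob is a black square post, 24 x 24 mm in plan (sides along the box's x and y, not turning), from 5 to 37 mm above the plate, on a 13 mm stem in the slot. It slides stiffly (about 2 N, more when fast) and stays where it is left; a light spring holds it down.
- bolt (a joint): Travel of bolt and knob along the long leg, the box's +y, in m: 0 at the open end, 0.070 with the bolt fully home in the keep. It starts somewhere in the first third.
- crosswise (a joint): Travel of the knob along the short leg, the box's -x, in m: about 0 (2 mm play) in the long leg, 0.035 at the locked end. The slot blocks it until the bolt is within about 5 mm of fully home.
- lift (a joint): How far the knob is pulled up, in m: 0 down, at most 0.014. It should stay down.
- face_start: Side of the knob that looks to the box's -y (origin 10.5 mm from the knob's axis, 21 mm above the plate): pushed to move the bolt home.
- face_keep: Side of the knob that looks to the box's +y, towards the keep (origin as above).
- face_hinge: Side of the knob that looks to the box's -x (origin as above).
- face_front: Side of the knob that looks to the box's +x (origin as above): pushed to move the knob along the short leg.
- pill_jar: White pill jar, 40 mm across, 58 mm high, loose, standing on the box's lid near its -x, -y corner; origin at the centre of its underside.
- saline: Clear bottle, 60 mm across, 115 mm high, loose, standing on the desk beside one short end of the box; origin at the centre of its underside.
- syrup: Brown bottle, 56 mm across, 100 mm high, loose, standing on the desk beside the other short end of the box; origin at the centre of its underside.
Mind the look-alikes: they are no part of the job. Of the things that look like the pill_jar, the middle-sized one is meant.

How it is judged (in metres and radians):
On the way, in this order (a step that is already met when the one before it is completed fails the run):
1. the bolt is pushed home along the long leg, the knob at the corner (value of joint bolt above 0.063 m and value of joint crosswise below 0.012 m).
2. the knob is pushed to the end of the short leg (value of joint bolt above 0.063 m and value of joint crosswise above 0.031 m), for 0.2 s.
At the end, for the whole second after the job is handed in: The knob rests at the locked end of the slot: bolt within 7 mm of fully home, knob within 4 mm of the end of the short leg, knob down; the jar and both bottles upright and within 20 mm of where they stood (all of step 2 and value of joint lift below 0.003 m and velocity of joint bolt between -0.01 and 0.01 m/s and velocity of joint crosswise between -0.01 and 0.01 m/s and angle between each of pill_jar, saline, syrup's own z axis and vertical below 0.15 rad and distance of each of pill_jar, saline, syrup from where it was at the start of the episode below 0.02 m and linear speed of each of pill_jar, saline, syrup below 0.02 m/s); the robot touches nothing.
It fails at once if the knob is pinched (the fingers press on two opposite sides at once) ((contact force between the fingers and face_start above 0.8 N and contact force between the fingers and face_keep above 0.8 N) or (contact force between the fingers and face_hinge above 0.8 N and contact force between the fingers and face_front above 0.8 N)).
It fails at once if the knob is pulled up by more than 7 mm (value of joint lift above 0.007 m).
It fails at once if the jar or a bottle is shoved, toppled or lifted (distance of any of pill_jar, saline, syrup from where it was at the start of the episode above 0.02 m or angle between any of pill_jar, saline, syrup's own z axis and vertical above 0.3 rad).
It also fails if it takes over 42 s, if anything falls off the work surface, if the arm or the gripper's body presses on something with over 40 N, if the wrist force passes 120 N, or if a joint passes its speed limit or range.

ROBOT

A 6-joint arm with a two-finger parallel gripper is mounted at the origin on the work surface. World frame = base frame: x ahead of the robot, y to its left, z up, the work surface at z = 0. Lengths are in mm, angles in rad, forces in N, time in s.
With the tool pointing down it reaches from about 325 to 1000 mm from the base axis. Payload 5.1 kg.
Tool frame: the origin (TCP) lies at the very end of the fingers, on their centre line; the grasp point (between the pads) lies 19 mm behind it; z points along the fingers, y is the line along which they close (so a half turn about z gives the same grasp; the last joint's range is limited). The gripper opens to 85 mm and grips with 20 to 120 N. Pads are 22 mm wide; open, the fingers measure 114 mm over their backs; the gripper's body (76 mm by 85 mm) begins 54 mm behind the grasp point. The pads swing forward as they close: fully open they stand 13 mm farther back than shut.
Start: joints at [-1.311, 0.124, 1.65, -0, 1.367, -0.083], TCP at [218.449, -612.18, 231.322] pointing down, gripper open.
Joint ranges: [-2.61, 2.61], [-1.02, 2.33], [0.03, 2.71], [-1.35, 4.49], [0.32, 2.68], [-2.91, 2.91]. Speed limits (rad/s): [2.57, 2.57, 3.14, 3.14, 3.14, 3.14].

INTERFACE

Orientations are given as a unit quaternion [x, y, z, w].
In Python, from workcell import observe, snapshot, close_job gives the robot as it stands.
- The arm moves only by the tool move_arm, never from a script. Its argument "motion" is a list that holds one entry, the list of rows, each a list of 7 numbers: the shift along the world's x, y, z in m, then the turn, a rotation vector about the world's x, y, z in degrees, then the finger opening in m, from 0 to 0.0854. A call has 1 to 10 rows; each row is the pose to reach, as a shift and turn from the pose commanded when the call began; what a row does not reach only later rows make up. A row lasts 1/10 s, in which the tool goes at most 50 mm and 8.59 degrees, less where a joint would pass 70% of its speed; a pose out of reach is approached as far as the arm can. A call with a gripper value outside its range is refused whole. The fingers move at their own pace and stop on an object; the grip force is fixed at half the most. Time passes only in rows, so rows that repeat a pose let the fingers close. It gives the time, the measured TCP pose, the force, the opening and the grip force at its end, in the units of the state.
- observe(): the state, without advancing time (a new reading comes with each control period).
- snapshot(name): name is "scene" or "top"; returns a dict with "img" (400x640x3 uint8, red, green, blue), "intrinsics" (3x3 intrinsics, pixels), "dist_coeffs" ([k1, k2, p1, p2, k3] as OpenCV has them; the pictures are not rectified), "R" (3x3) and "t" (3): a world point X has camera coordinates R X + t. Camera axes: x right, y down, z forward; pixel columns grow to the right and rows downward; lengths in mm; the calibration is good to about 2 mm. A picture is of the moment at which its call begins. There is no depth.
- close_job(): hands the job in; it is judged then, once.
The state is a dict: "clock": time; "q": joint angles; "joint_velocities": joint speeds; "joint_efforts": joint torques, N m; "ee_pos": TCP position; "tool_rot": TCP orientation; "wrist_force": force on the tool from outside, world axes, zero at the start; "torque": the same for the moment, N m; "finger_gap": opening from 0.0 (shut) to 1.0 (fully open); "gripper_force": force on a finger pad.
Only numpy, scipy, OpenCV 4.12 (cv2) and the standard library are available. Lean on these libraries where they do the work, as an engineer would, in place of code of your own. Each camera call takes 0.05 s, during which the arm holds its last target. There are 200 camera calls.

## Working session

There is one attempt and no reset: what is moved stays moved. The work goes in short steps, Python scripts to look and compute and a tool call to move; the robot and the scene stay as the last step left them, time stands still between calls to the robot, and variables do not carry over. Pictures are saved under pics/ and viewed, at most 10 in all, crops included, and the job is handed in when it is done.

Besides the shell and the picture viewer there is one more tool, called by a JSON object that holds its "api" and its "payload". move_arm: Moves the arm, as the interface text tells. Its arguments: {"type":"object","properties":{"motion":{"type":"array"}},"required":["motion"]}

```bash
mkdir -p pics; cat > h.py <<'E'
import numpy as np, cv2
from workcell import observe, snapshot, close_job
def ray(s,px):
    K=np.array(s["intrinsics"],float);d=np.array(s["dist_coeffs"],float)
    p=cv2.undistortPoints(np.array(px,float).reshape(-1,1,2),K,d).reshape(-1,2)
    R=np.array(s["R"]);t=np.array(s["t"])
    return -R.T@t, np.c_[p,np.ones(len(p))]@R
def onz(s,px,z):
    c,d=ray(s,px); return c+d*((z-c[2])/d[:,2])[:,None]
def proj(s,X):
    R=np.array(s["R"],float)
    return cv2.projectPoints(np.array(X,float).reshape(-1,1,3),cv2.Rodrigues(R)[0],np.array(s["t"],float),np.array(s["intrinsics"],float),np.array(s["dist_coeffs"],float))[0].reshape(-1,2)
def pic(n,f,crop=None,k=1):
    s=snapshot(n);i=s["img"][:,:,::-1]
    if crop: i=i[crop[1]:crop[3],crop[0]:crop[2]]
    cv2.imwrite("pics/"+f,cv2.resize(np.ascontiguousarray(i),None,fx=k,fy=k,interpolation=cv2.INTER_CUBIC)); return s
E
python3 -c "
from h import *
for n in('scene','top'):
    s=pic(n,n+'1.png');print(n,(-np.array(s['R']).T@np.array(s['t'])).round(),np.array(s['R'])[2].round(2))
print(observe())"
```

```text
scene [1309. -127. 1137.] [-0.56  0.12 -0.82]
top [ 431.   25. 1126.] [ 0.18 -0.02 -0.98]
{'clock': 0.1, 'q': array([-1.31057712e+00,  1.24452219e-01,  1.65157628e+00,  1.29566551e-05,
        1.36750251e+00, -8.25646786e-02]), 'joint_velocities': array([-0.00098336, -0.00147016, -0.00204283,  0.00304477,  0.00032571,
        0.00227213]), 'joint_efforts': array([ 8.24551280e-04, -4.24929249e+01, -3.66654968e+01, -1.01347271e-04,
        3.89595880e-03,  4.08495680e-06]), 'ee_pos': array([ 218.32244071, -611.63417106,  230.14500398]), 'tool_rot': array([ 9.85348081e-01,  1.70552687e-01, -7.96577118e-05, -9.65920690e-04]), 'wrist_force': array([ 0.48724299, -0.27052042, -0.06337601]), 'torque': array([-0.01961834,  0.00604792, -0.00320538]), 'gripper_force': 0.0, 'finger_gap': 0.9982043192600498}
```

View pics/scene1.png

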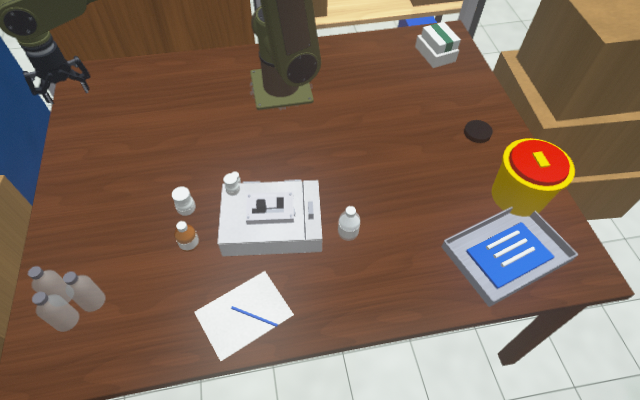

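View pics/top1.png

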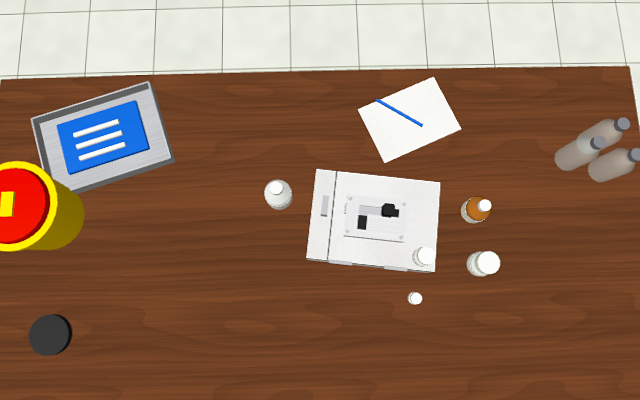

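The top view has world +x up and +y left. The box is at about (374,220) and the black knob at (390,210). The dark square at (362,222) is probably the open short leg, not the knob. There are three jar candidates: on the lid (424,256), large on the desk (484,263) and small on the desk (415,298). I take the one on the lid. Saline is at (278,194) and syrup at (478,209). I'll check this in a close crop.

```bash
python3 -c "
from h import *
s=pic('top','top2.png',(295,160,455,280),5)
i=s['img'];hsv=cv2.cvtColor(i,cv2.COLOR_RGB2HSV)
m=((hsv[:,:,1]<50)&(hsv[:,:,2]>120)).astype('uint8')
m[:, :300]=0;m[:,450:]=0;m[:165]=0;m[278:]=0
m=cv2.morphologyEx(m,cv2.MORPH_CLOSE,np.ones((5,5)))
c=max(cv2.findContours(m,0,2)[0],key=cv2.contourArea)
q=cv2.approxPolyDP(cv2.convexHull(c),6,True).reshape(-1,2);print(q.tolist(),onz(s,q,75).round(1).tolist())
r=cv2.minAreaRect(onz(s,c.reshape(-1,2),75)[:,:2].astype('float32'));print(r)
k=(i.max(2)<45).astype('uint8');k[:190]=0;k[240:]=0;k[:,:345]=0;k[:,415:]=0
n,l,st,ce=cv2.connectedComponentsWithStats(k);print(st,ce)
"
```

```text
[[316, 169], [439, 182], [434, 271], [307, 259]] [[698.2, 10.6, 75.0], [661.6, -263.2, 75.0], [465.1, -238.1, 75.0], [498.8, 35.5, 75.0]]
((579.1681518554688, -113.340087890625), (280.5254211425781, 205.46029663085938), 82.22016143798828)
[[     0      0    640    400 255746]
 [   382    204     17     13    164]
 [   358    216      8     13     90]] [[319.44058949 199.48518452]
 [388.93902439 210.23780488]
 [361.78888889 222.03333333]]
```

View pics/top2.png

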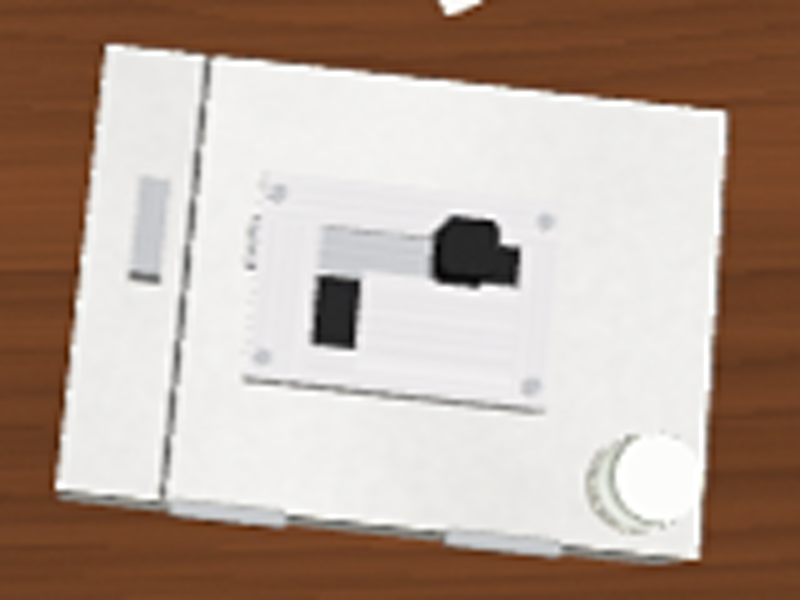

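The crop confirms it. The knob post is at (388,209) with its top leaning up-right, the short leg is the empty slot at (362,222), the keep is at (325,206), and the jar on the lid is at (425,256).

```bash
python3 -c "
from h import *
s=pic('top','x.png')
a=lambda p:np.array(p)/5+[295-.4,160-.4]
q=onz(s,a([(265,172),(245,376),(545,406),(557,206)]),97)[:,:2];print('plate',q.round(1).tolist(),q.mean(0))
for y in(-7,-7.4,-7.8):
  t=np.radians(y);X=np.array([np.cos(t),np.sin(t)]);Y=np.array([-X[1],X[0]]);
  c=np.array([580.5,-113.6])
  for n,p,z in(('knobtop',(473,242),134),('slotend lo',(332,347),97),('slotend left',(315,310),97),('corner top',(322,227),97),('long right',(520,265),97)):
    w=onz(s,a(p),z)[0,:2];print(y,n,w.round(1),((w-c)@X).round(1),((w-c)@Y).round(1))
t=np.radians(-7.4);X=np.array([np.cos(t),np.sin(t),0]);Y=np.array([-X[1],X[0],0])
S=snapshot('scene');W=lambda x,y,z:np.array([580.5,-113.6,z])+x*X+y*Y
P=np.array([W(x,y,75) for x,y in((100,140),(100,-140),(-100,-140),(-100,140))]+[W(15,y,134) for y in(-40,-30,-20)]+[W(-20,30,97)])
i=np.ascontiguousarray(S['img'][165:260,210:330,::-1]);i=cv2.resize(i,None,fx=6,fy=6,interpolation=cv2.INTER_CUBIC)
for p in proj(S,P): cv2.circle(i,tuple(int(v) for v in (p-[210,165]+.5)*6),3,(0,0,255),-1)
cv2.imwrite('pics/sc2.png',i)
"
```

```text
plate [[635.2, -56.0], [546.7, -44.0], [530.3, -171.7], [616.9, -182.1]] [ 582.24796526 -113.45656028]
-7 knobtop [ 595.9 -138.6] 18.3 -23.0
-7 slotend lo [558.1 -81.7] -26.1 28.9
-7 slotend left [574.3 -75.1] -10.9 37.4
-7 corner top [610.3 -79.7] 25.5 37.3
-7 long right [ 591.5 -164.5] 17.1 -49.2
-7.4 knobtop [ 595.9 -138.6] 18.5 -22.8
-7.4 slotend lo [558.1 -81.7] -26.3 28.7
-7.4 slotend left [574.3 -75.1] -11.1 37.4
-7.4 corner top [610.3 -79.7] 25.2 37.5
-7.4 long right [ 591.5 -164.5] 17.4 -49.1
-7.8 knobtop [ 595.9 -138.6] 18.7 -22.7
-7.8 slotend lo [558.1 -81.7] -26.5 28.5
-7.8 slotend left [574.3 -75.1] -11.4 37.3
-7.8 corner top [610.3 -79.7] 25.0 37.6
-7.8 long right [ 591.5 -164.5] 17.8 -48.9
```

View pics/sc2.png

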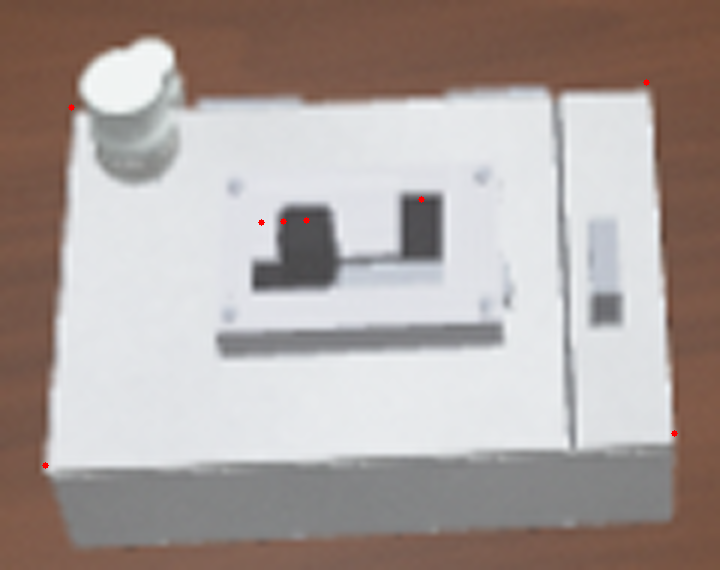

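Box centre is about (582,-114) with yaw -7.4°, and the knob is at box y ≈ -22. Next I go above the approach point behind face_start, fingers shut, tool y along box y.

{"api": "move_arm", "payload": {"motion": [[[0.37,0.43,0,0,0,-27,0],[0.37,0.43,0,0,0,-27,0],[0.37,0.43,0,0,0,-27,0],[0.37,0.43,0,0,0,-27,0],[0.37,0.43,0,0,0,-27,0],[0.37,0.43,0,0,0,-27,0],[0.37,0.43,0,0,0,-27,0],[0.37,0.43,0,0,0,-27,0],[0.37,0.43,0,0,0,-27,0],[0.37,0.43,0,0,0,-27,0]]]}}

```text
clock: 1.25
ee_pos: [544.4, -232.7, 231.5]
tool_rot: [0.998, -0.064, 0.0, 0.0]
wrist_force: [0.7, -0.9, 0.2]
finger_gap: 0.002
gripper_force: 0.0
```

{"api": "move_arm", "payload": {"motion": [[[0.044,0.051,0,0,0,0,0],[0.044,0.051,0,0,0,0,0],[0.044,0.051,-0.04,0,0,0,0],[0.044,0.051,-0.08,0,0,0,0],[0.044,0.051,-0.1,0,0,0,0],[0.044,0.051,-0.1,0,0,0,0]]]}}

```text
clock: 1.85
ee_pos: [584.4, -182.8, 126.5]
tool_rot: [0.998, -0.064, -0.004, -0.001]
wrist_force: [-0.1, 0.5, -0.7]
finger_gap: 0.002
gripper_force: 0.0
```

```bash
python3 -c "
from h import *
s=pic('scene','sc3.png',(190,130,330,260),5);print(observe()['ee_pos'],observe()['tool_rot'])"
```

```text
[ 586.00529736 -183.49143451  129.43616913] [ 9.97921029e-01 -6.44162103e-02 -1.96604868e-03 -5.52617800e-04]
```

View pics/sc3.png

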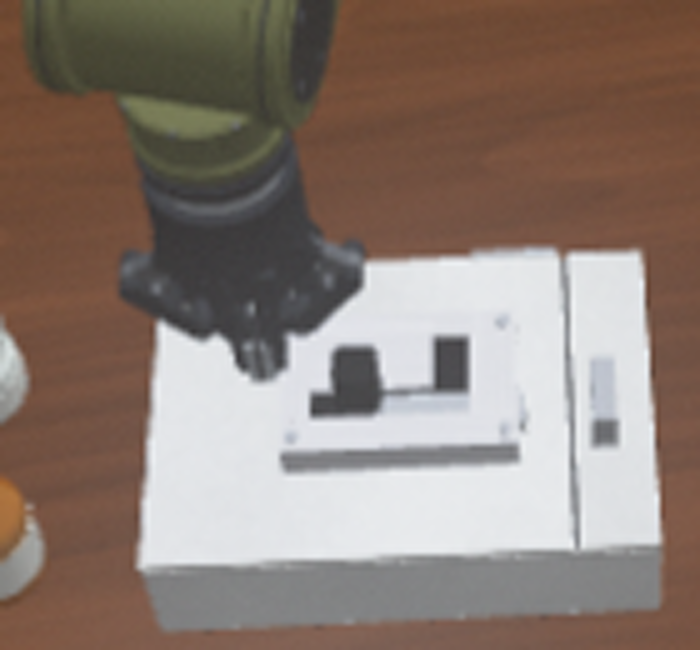

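The shut fingertips are at (262,370) in the crop, in line with the knob at (355,380) on its -y side. Now I lower and push along box +y.

{"api": "move_arm", "payload": {"motion": [[[0.002,0,-0.012,0,0,0,0],[0.002,0,-0.022,0,0,0,0],[0.003,0.01,-0.022,0,0,0,0],[0.005,0.018,-0.022,0,0,0,0],[0.006,0.026,-0.022,0,0,0,0],[0.006,0.032,-0.022,0,0,0,0],[0.007,0.038,-0.022,0,0,0,0],[0.008,0.044,-0.022,0,0,0,0],[0.008,0.05,-0.022,0,0,0,0],[0.008,0.05,-0.022,0,0,0,0]]]}}

```text
clock: 2.9
ee_pos: [595.4, -132.5, 109.5]
tool_rot: [0.998, -0.064, -0.0, -0.0]
wrist_force: [0.6, 0.8, -1.0]
finger_gap: -0.003
gripper_force: 0.0
```

```bash
python3 -c "
from h import *
s=pic('scene','sc4.png',(190,130,330,260),5);o=observe();print(o['ee_pos'],o['wrist_force'])"
```

```text
[ 595.16254537 -132.61974778  109.16917497] [-0.74889262  0.50748    -0.18936159]
```

View pics/sc4.png

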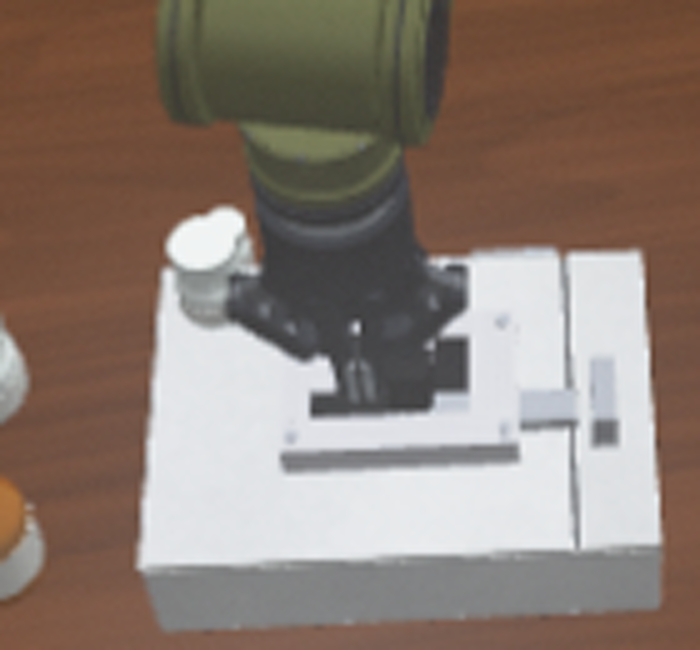

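The knob is moving and the bolt tip is at (575,405), short of the keep at (603,400). About 20 mm remain.

{"api": "move_arm", "payload": {"motion": [[[0.001,0.005,0,0,0,0,0],[0.001,0.01,0,0,0,0,0],[0.002,0.014,0,0,0,0,0],[0.002,0.017,0,0,0,0,0],[0.003,0.02,0,0,0,0,0],[0.003,0.02,0,0,0,0,0]]]}}

```text
clock: 3.55
ee_pos: [598.2, -112.9, 109.0]
tool_rot: [0.998, -0.064, -0.0, -0.0]
wrist_force: [-0.1, -0.8, -0.5]
finger_gap: 0.001
gripper_force: 0.2
```

```bash
python3 -c "
from h import *
s=pic('scene','sc5.png',(190,130,330,260),5);o=observe();print(o['ee_pos'],o['wrist_force'])"
```

```text
[ 598.37590355 -112.93394458  109.11865748] [ 0.31527148  0.23530732 -0.30637255]
```

View pics/sc5.png

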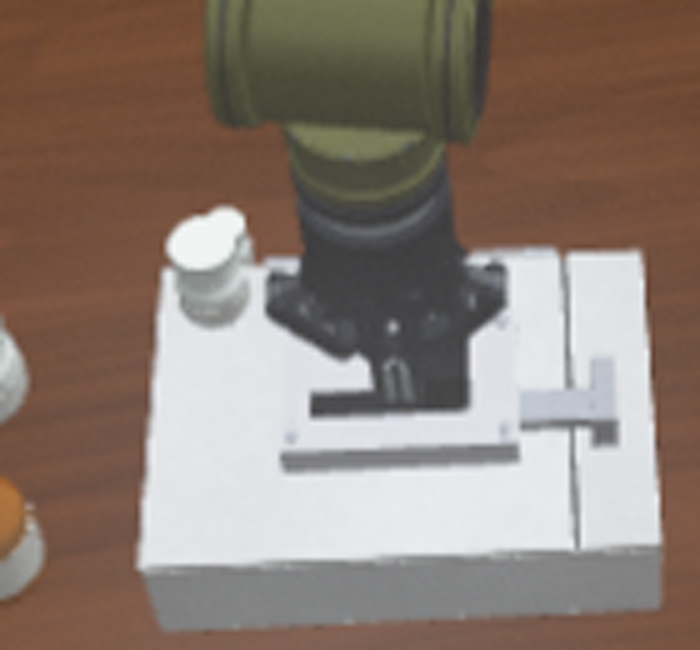

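The bolt has reached the keep at (603,400), but the force shows no end stop yet. I'll creep on until it does.

{"api": "move_arm", "payload": {"motion": [[[0,0.0015,0,0,0,0,0],[0,0.003,0,0,0,0,0],[0,0.003,0,0,0,0,0]]]}}

```text
clock: 3.9
ee_pos: [598.6, -110.5, 109.3]
tool_rot: [0.998, -0.064, 0.0, -0.0]
wrist_force: [0.1, -1.6, -0.9]
finger_gap: 0.003
gripper_force: 0.7
```

{"api": "move_arm", "payload": {"motion": [[[0,0.001,0,0,0,0,0],[0,0.002,0,0,0,0,0],[0,0.002,0,0,0,0,0]]]}}

```text
clock: 4.2
ee_pos: [598.6, -109.7, 109.5]
tool_rot: [0.998, -0.064, 0.0, 0.001]
wrist_force: [1.2, -5.5, -1.5]
finger_gap: 0.0
gripper_force: 2.9
```

{"api": "move_arm", "payload": {"motion": [[[0,0.0015,0,0,0,0,0],[0,0.0015,0,0,0,0,0],[0,0.0015,0,0,0,0,0]]]}}

```text
clock: 4.5
ee_pos: [598.6, -109.4, 109.5]
tool_rot: [0.998, -0.064, 0.001, 0.002]
wrist_force: [0.2, -10.3, -1.9]
finger_gap: -0.001
gripper_force: 4.8
```

Bolt is against the stop. Now I back off, rise, and go round to the +x side.

{"api": "move_arm", "payload": {"motion": [[[-0.001,-0.008,0,0,0,0,0],[-0.002,-0.015,0.0,0,0,0,0],[-0.002,-0.015,0.025,0,0,0,0],[-0.002,-0.015,0.05,0,0,0,0],[0.02,0.0,0.05,0,0,0,0],[0.043,0.015,0.05,0,0,0,0],[0.043,0.015,0.05,0,0,0,0],[0.043,0.015,0.025,0,0,0,0],[0.043,0.015,0.0,0,0,0,0],[0.043,0.015,0,0,0,0,0]]]}}

```text
clock: 5.5
ee_pos: [637.8, -91.4, 104.5]
tool_rot: [0.998, -0.064, -0.005, -0.001]
wrist_force: [-0.4, -0.8, 0.1]
finger_gap: 0.0
gripper_force: 0.0
```

```bash
python3 -c "
from h import *
s=pic('scene','sc6.png',(190,130,330,260),5);o=observe();print(o['ee_pos'],o['wrist_force'])"
```

```text
[639.22253811 -91.80785761 106.86685762] [-0.30101409 -0.19758788  0.37172187]
```

View pics/sc6.png

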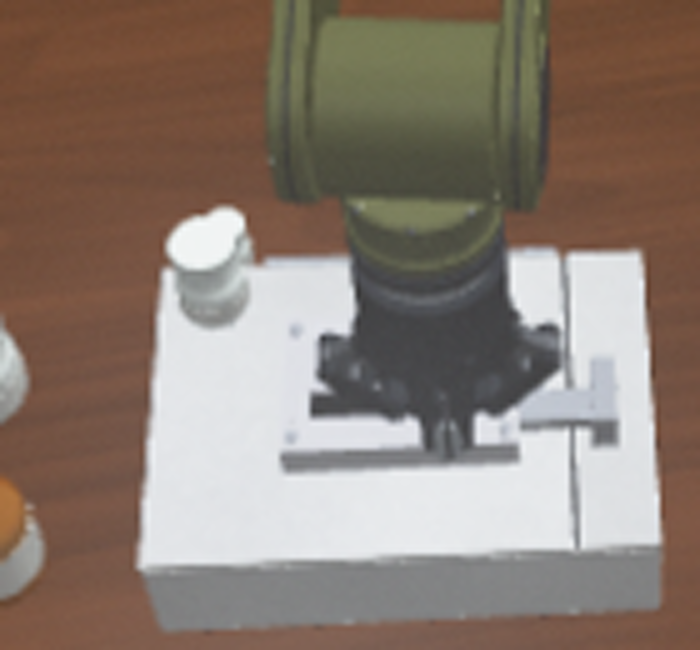

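The fingers stand in front of the knob at (447,440) and the bolt is still in the keep. Now I push along box -x.

{"api": "move_arm", "payload": {"motion": [[[-0.008,0.001,0,0,0,0,0],[-0.015,0.002,0,0,0,0,0],[-0.021,0.003,0,0,0,0,0],[-0.026,0.0035,0,0,0,0,0],[-0.031,0.004,0,0,0,0,0],[-0.036,0.005,0,0,0,0,0],[-0.04,0.005,0,0,0,0,0],[-0.044,0.006,0,0,0,0,0],[-0.047,0.006,0,0,0,0,0],[-0.047,0.006,0,0,0,0,0]]]}}

```text
clock: 6.55
ee_pos: [593.6, -85.8, 108.9]
tool_rot: [0.998, -0.064, -0.001, -0.0]
wrist_force: [0.9, -0.4, 0.5]
finger_gap: -0.004
gripper_force: 0.4
```

{"api": "move_arm", "payload": {"motion": [[[-0.0015,0,0,0,0,0,0],[-0.003,0,0,0,0,0,0],[-0.003,0,0,0,0,0,0]]]}}

```text
clock: 6.85
ee_pos: [591.0, -85.9, 108.9]
tool_rot: [0.998, -0.064, -0.0, -0.0]
wrist_force: [1.3, 1.2, -0.2]
finger_gap: 0.0
gripper_force: 0.7
```

{"api": "move_arm", "payload": {"motion": [[[-0.0015,0,0,0,0,0,0],[-0.003,0,0,0,0,0,0],[-0.003,0,0,0,0,0,0]]]}}

```text
clock: 7.15
ee_pos: [590.1, -86.1, 109.7]
tool_rot: [0.998, -0.064, 0.002, -0.0]
wrist_force: [7.7, 1.8, -3.0]
finger_gap: 0.002
gripper_force: 3.9
```

{"api": "move_arm", "payload": {"motion": [[[-0.001,0,0,0,0,0,0],[-0.002,0,0,0,0,0,0],[-0.002,0,0,0,0,0,0]]]}}

```text
clock: 7.45
ee_pos: [589.9, -86.4, 110.7]
tool_rot: [0.998, -0.064, 0.005, 0.0]
wrist_force: [12.0, -0.3, -3.6]
finger_gap: 0.003
gripper_force: 6.0
```

The knob stopped where expected: 35 mm of travel, with the force rising to 12 N. I back off in +x, rise, and look.

{"api": "move_arm", "payload": {"motion": [[[0.005,-0.0005,0,0,0,0,0],[0.015,-0.002,0,0,0,0,0],[0.03,-0.004,0,0,0,0,0],[0.03,-0.004,0.03,0,0,0,0],[0.03,-0.004,0.07,0,0,0,0],[0.03,-0.004,0.12,0,0,0,0],[0.03,-0.004,0.16,0,0,0,0],[0.03,-0.004,0.2,0,0,0,0],[0.03,-0.004,0.2,0,0,0,0],[0.03,-0.004,0.2,0,0,0,0]]]}}

```text
clock: 8.45
ee_pos: [616.8, -90.3, 310.4]
tool_rot: [0.998, -0.064, 0.001, 0.0]
wrist_force: [0.8, 0.2, -0.4]
finger_gap: -0.003
gripper_force: 0.0
```

{"api": "move_arm", "payload": {"motion": [[[-0.02,-0.05,0,0,0,0,0],[-0.04,-0.1,0,0,0,0,0],[-0.06,-0.15,0,0,0,0,0],[-0.08,-0.19,0,0,0,0,0],[-0.1,-0.23,0,0,0,0,0],[-0.1,-0.25,0,0,0,0,0],[-0.1,-0.25,0,0,0,0,0],[-0.1,-0.25,0,0,0,0,0]]]}}

```text
clock: 9.25
ee_pos: [516.3, -339.5, 307.3]
tool_rot: [0.998, -0.064, -0.001, -0.001]
wrist_force: [-0.6, 0.6, 0.1]
finger_gap: 0.003
gripper_force: 0.0
```

```bash
python3 -c "
from h import *
s=pic('scene','sc7.png',(150,130,370,260),3.6);o=observe();print(o['ee_pos'],o['wrist_force'])"
```

```text
[ 516.65043573 -338.92251911  307.77594003] [-0.45150381 -0.34017712 -0.26137666]
```

View pics/sc7.png

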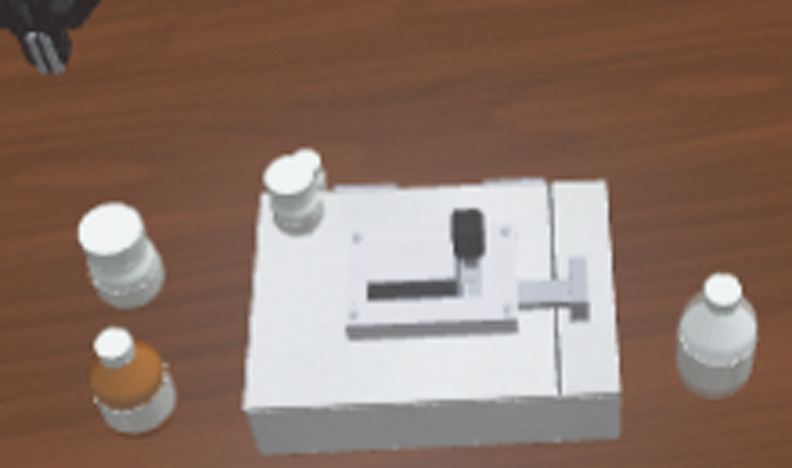

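The knob is at the end of the short leg at (467,233) and the bolt is in the keep at (580,290). The jar (295,195), syrup (130,380) and saline (716,335) are standing, and the arm is clear.

```bash
python3 -c "
from h import *
print(close_job())"
```

```text
the job is handed in; nothing more can be done
None
```

The box is locked as far as the camera and force readings show: bolt home in the keep, knob at the end of the short leg, jar and both bottles still standing, arm clear; the job is handed in, but no verdict came back.

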